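# Seat the lens barrel in the reader's sprung V-cradle and hold it pressed

## Task

Lift the blue-ringed lens barrel off its white rest and lay it in the brass V-cradle of the test reader, middle over middle, with its blue-ringed glass end towards the reader's window. Press it gently down so that it bears on both faces of the V and the sprung cradle sinks about 7 mm, without bottoming the springs, and finish while still holding it pressed down there (by gripping it or with the fingertips on top; do not let go at the end). Leave the red-ringed barrel and the other things on the table alone.

Things in the scene. Friction and masses are not known exactly. Their poses are not given: they have to be found in the camera images.
- blue_lens_center (a point): The lens barrel to seat: a black cylinder, 30 mm diameter, 120 mm long, about 110 to 210 g, lying level on a white rest, a 14 mm wide blue ring near its glass end, a bare aluminium band at the other. This point is its centre, on its axis, half-way along (45 mm above the table on the rest). x runs along the barrel to the glass end; it may roll about x when handled.
- blue_lens_glass (a point): Centre of the glass end face of the blue-ringed barrel, 60 mm from its centre along its x axis.
- red_lens_center (a point): The other barrel, of the same size but with a red ring, on a like rest: leave it alone. This point is its centre, x along the barrel to its glass end.
- cradle_seat (a point): Where the barrel's centre belongs when seated: on the axis of a 30 mm cylinder touching both V faces, half-way between the saddles; 78 mm above the table with the cradle up, sinking with it. x is level, along the V towards the reader's green window; y level across; z up. The 90 degree V opens upward, its brass faces on two saddles.
- cradle (a joint): How far the sprung cradle is pressed down, in m: 0 is up, 0.014 is bottomed. It slides straight down, never sideways; it begins to sink at about 3.7 N (the barrel's own weight, 1.1 to 2.1 N, counts towards this but does not move it alone) and then takes 1 N more for every mm.
- red_stamp: Red self-inking stamp, black foot, 46 x 36 x 85 mm high, standing beyond the work area; origin at the centre of its underside. Leave alone.
- blue_stamp: Blue self-inking stamp, black foot, 55 x 32 x 60 mm high, standing beyond the work area, to the left; origin at the centre of its underside. Leave alone.
- sanitiser: Clear bottle with a blue cap, 52 mm diameter, 130 mm high, to the left; origin at the centre of its underside. Leave alone.
- swab_jar: White jar with a green lid, 60 mm diameter, 70 mm high, to the left; origin at the centre of its underside. Leave alone.
- reader: The test reader, fixed: grey base 310 x 100 x 8 mm. Origin on the table below the seat, axes as the seat's. Cradle saddles: 31 to 49 mm either side along x, tops about 75 mm high; between them 62 mm is open down to a plate 34 mm high. The white housing (105 mm high, 100 mm wide) with the green window begins 90 mm along +x.
- blue_lens: The same blue-ringed barrel, origin and axes as at its centre point.
- rest_blue: The fixed white rest under the blue-ringed barrel. Origin on the table under its centre, x along the barrel. It carries the barrel on two V saddles, 35 to 49 mm either side of its middle; the 70 mm between them is open down to the base plate (106 x 60 mm, top 6 mm above the table), so the barrel can be gripped across its middle from above.
Things that resemble listed ones, but are neither listed nor needed, are in the scene too. Leave any green look-alike of the blue_lens alone.

How it is judged:
By the outcome, as a careful person would: the job done as asked, in the order asked, and still so for the second after the job is handed in, while the arm keeps its last pose, push and grip.
It also fails if it takes over 48 s, if anything falls off the work surface, if the arm or the gripper's body presses on something with over 40 N, if the wrist force passes 120 N, or if a joint passes its speed limit or range.

## Robot

A 6-joint arm with a two-finger parallel gripper is mounted at the origin on the work surface. World frame = base frame: x ahead of the robot, y to its left, z up, the work surface at z = 0. Lengths are in m, angles in degrees, forces in N, time in s.
With the tool pointing down it reaches from about 0.325 to 0.85 m from the base axis. Payload 15.5 kg.
Tool frame: the origin (TCP) lies at the very end of the fingers, on their centre line; the grasp point (between the pads) lies arm.grip_depth behind it (arm.grip_depth is the distance from the TCP to the grasp point, in m); z points along the fingers, y is the direction in which the jaws open and shut (so a half turn about z gives the same grasp; the last joint's range is limited). The gripper opens to 91 mm and grips with 3 to 60 N. Pads are 32 mm wide; open, the fingers measure 118 mm over their backs; the gripper's body (76 mm by 178 mm) begins 60 mm behind the grasp point.
Start: joints at [58.871, 28.281, 77.091, -0, 74.628, -5.472], TCP at [0.271, 0.563, 0.214] pointing down, gripper open.
Joint ranges: [-166.48, 166.48], [-47.26, 123.95], [12.59, 153.08], [-70.14, 250.14], [6.76, 159.57], [-176.63, 176.63]. Speed limits (degrees/s): [108.29, 108.29, 147.25, 172.46, 172.46, 172.46].

## Interface

Orientations are given as a 3x3 rotation matrix whose columns are the frame's x, y, z axes.
In Python, from rig import arm gives the robot as it stands. Calls block until the motion is done:
- arm.move_to(position, orientation): joint-space move of the TCP to a pose.
- arm.move_l(position, orientation=None, feed=0.15): straight line of the TCP; orientation=None keeps the orientation; feed is the mean speed in m/s.
- arm.move_joints(angles): joint-space move.
- arm.grip(opening): finger opening in m; the grip force is fixed at half the most; returns when the fingers have stopped.
- arm.sleep(seconds).
- arm.solve_ik(position, orientation): joint angles nearest the present ones, or None.
- arm.snapshot(name): name is "scene" or "top"; returns the picture (400x640x3 uint8, red, green, blue); there is no depth.
- arm.get_calibration(name): a dict with "intrinsics" (3x3 intrinsics, pixels), "k1" (the pictures are not rectified: a ray, as slopes to the right and down, at radius r is drawn at 1 + k1 r^2 times it, then the intrinsics apply), "cam_to_world" (4x4, takes a point from camera to world coordinates). Camera axes: x right, y down, z forward; pixel columns grow to the right and rows downward; lengths in m; the calibration is good to about 2 mm. A picture is of the moment at which its call begins. get_calibration takes no time and is no camera call.
A pose or a line that the arm cannot do raises arm.Unreachable and nothing moves.
- arm.sign_off(): hands the job in, once; it reports no verdict.
Readings, each from a call of its own:
- arm.current_t(): time.
- arm.current_joint_positions(): joint angles.
- arm.current_dq(): joint speeds.
- arm.current_tau(): joint torques, N m.
- arm.current_ee_pos(): TCP position.
- arm.current_tool_rot(): TCP orientation.
- arm.current_force(): force on the tool from outside, world axes, zero at the start.
- arm.current_torque(): the same for the moment, N m.
- arm.current_width(): finger opening in m.
Only numpy, scipy, OpenCV 4.12 (cv2) and the standard library are available. Lean on these libraries where they do the work, as an engineer would, in place of code of your own. Each camera call takes 0.05 s, during which the arm holds its last target.

## Working session

There is one attempt and no reset: what is moved stays moved. The work goes in short steps, each a Python script; the robot and the scene stay as the last script left them, time stands still between calls to the robot, and variables do not carry over. Pictures are saved under pics/ and viewed, and the job is handed in when it is done.

```bash
mkdir -p pics; ls
python3 - <<'E'
from rig import arm
import cv2,numpy as np
for n in("scene","top"):
    im=arm.snapshot(n); cv2.imwrite(f"pics/{n}0.png",im[:,:,::-1]); c=arm.get_calibration(n); print(n,c)
print(arm.current_t(),arm.grip_depth,arm.current_width(),arm.current_tool_rot())
E
```

```text
pics
scene {'intrinsics': array([[493.09286336,   0.        , 322.68827291],
       [  0.        , 493.09286336, 208.97991101],
       [  0.        ,   0.        ,   1.        ]]), 'k1': -0.14471260299616237, 'cam_to_world': array([[ 0.88554494,  0.32012   , -0.33665019,  0.92239725],
       [ 0.46414643, -0.57934746,  0.67001837, -0.61876951],
       [ 0.01944885, -0.74958636, -0.66162076,  0.79281023],
       [ 0.        ,  0.        ,  0.        ,  1.        ]])}
top {'intrinsics': array([[434.72521803,   0.        , 314.43946627],
       [  0.        , 434.72521803, 193.34642788],
       [  0.        ,   0.        ,   1.        ]]), 'k1': -0.0757551475659634, 'cam_to_world': array([[ 0.02362026, -0.98724915,  0.15742044,  0.42473699],
       [-0.99935027, -0.02760488, -0.02317347,  0.10796922],
       [ 0.02722356, -0.15677079, -0.98725974,  1.01198421],
       [ 0.        ,  0.        ,  0.        ,  1.        ]])}
0.1 0.0188 0.09117474068839454 [[-9.01410477e-01  4.32965172e-01 -5.58207978e-04]
 [ 4.32965522e-01  9.01409974e-01 -9.56963085e-04]
 [ 8.88425527e-05 -1.10430136e-03 -9.99999386e-01]]
```

View pics/scene0.png

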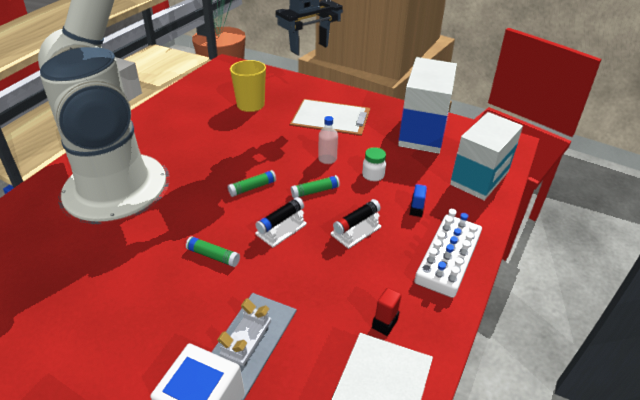

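View pics/top0.png

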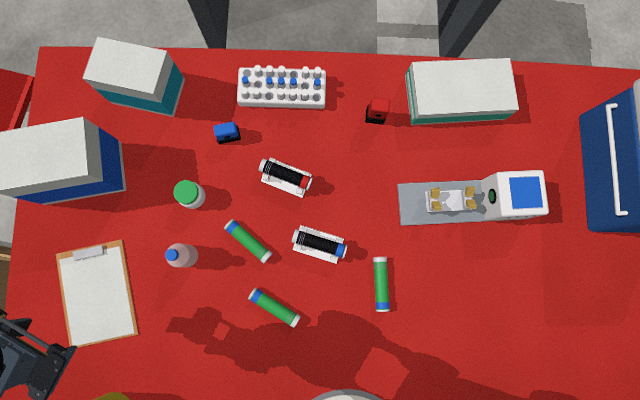

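The blue-ringed barrel is at top pixel (320,243) with its ring at the right end. The cradle is at about (451,198) with the housing to its right, so no big turn is needed. I'll enlarge both areas.

Run:
```python
import cv2,numpy as np
t=cv2.imread("pics/top0.png");s=cv2.imread("pics/scene0.png")
def crop(im,x,y,w,h,k,n):
    c=cv2.resize(im[y:y+h,x:x+w],None,fx=k,fy=k,interpolation=cv2.INTER_CUBIC)
    for i in range(0,w,10): cv2.line(c,(i*k,0),(i*k,6 if (x+i)%50 else 14),(0,255,255),1)
    for i in range(0,h,10): cv2.line(c,(0,i*k),(6,i*k),(0,255,255),1)
    cv2.imwrite(n,c)
crop(t,280,215,80,60,10,"pics/c_tb.png")
crop(t,390,160,160,70,5,"pics/c_tr.png")
crop(s,240,190,80,60,10,"pics/c_sb.png")
crop(s,200,285,100,75,8,"pics/c_sr.png")
```

```text
(no output)
```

View pics/c_tb.png

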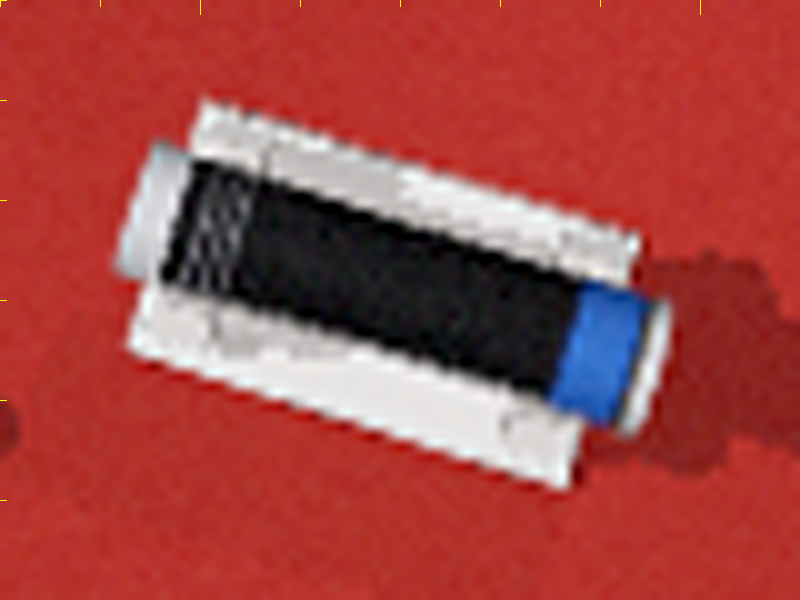

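View pics/c_tr.png

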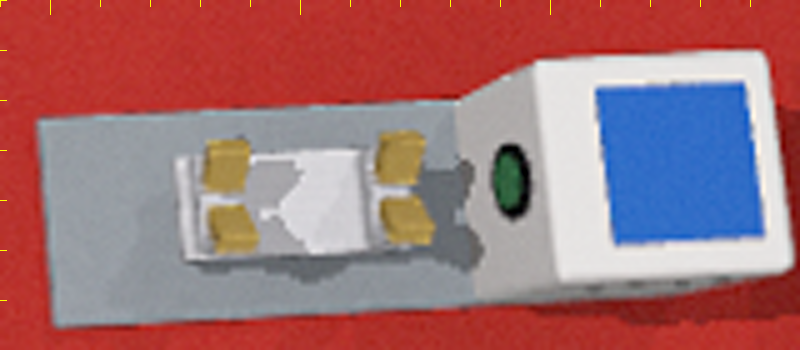

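View pics/c_sb.png

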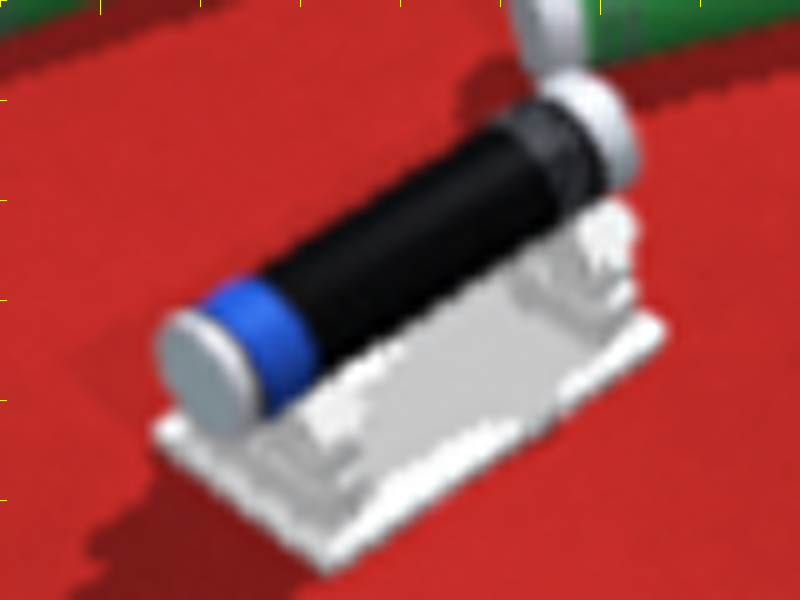

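View pics/c_sr.png

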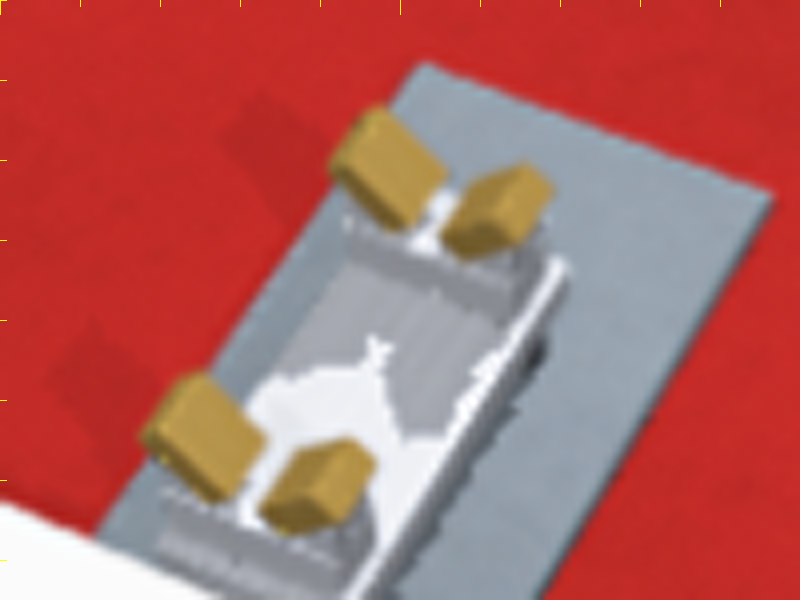

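Run:
```python
import cv2
t=cv2.imread("pics/top0.png");s=cv2.imread("pics/scene0.png")
def crop(im,x,y,w,h,k,n):
    c=cv2.resize(im[y:y+h,x:x+w],None,fx=k,fy=k,interpolation=cv2.INTER_CUBIC)
    for i in range(0,w,5): cv2.line(c,(i*k,0),(i*k,h*k),(0,255,255) if (x+i)%10==0 else (90,90,90),1)
    for i in range(0,h,5): cv2.line(c,(0,i*k),(w*k,i*k),(0,255,255) if (y+i)%10==0 else (90,90,90),1)
    cv2.imwrite(n,c)
crop(t,425,180,62,35,12,"pics/d_tr.png")
crop(s,215,295,60,45,13,"pics/d_sr.png")
```

```text
(no output)
```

View pics/d_tr.png

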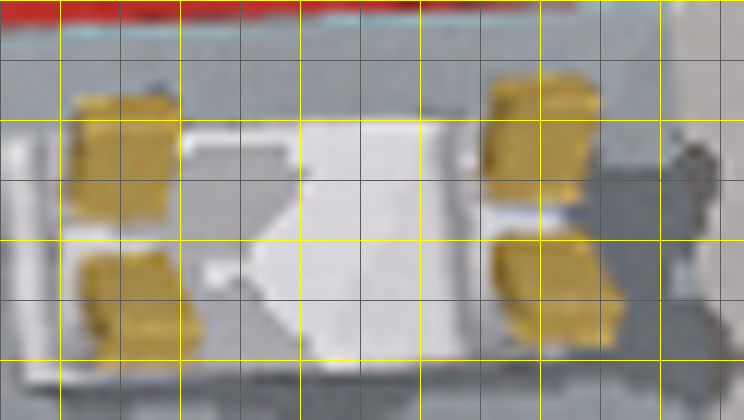

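View pics/d_sr.png

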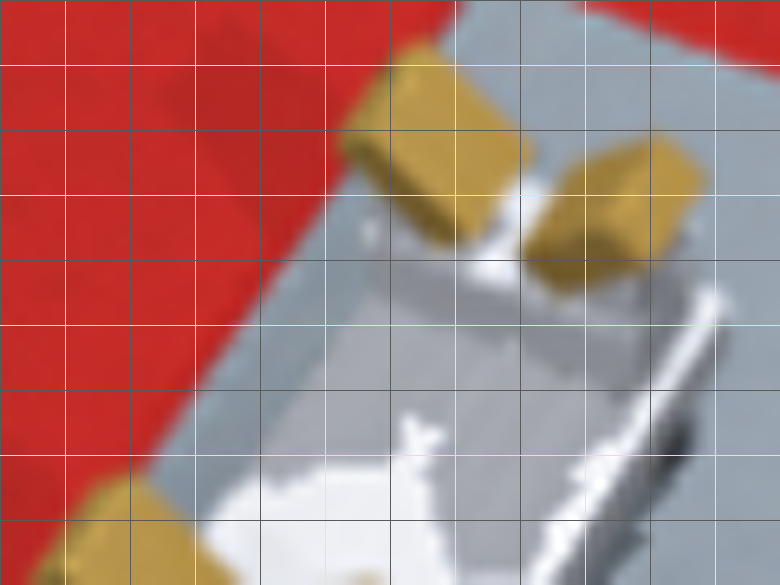

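```bash
cat > h.py <<'E'
import numpy as np,cv2
from scipy.optimize import least_squares
import pickle,os
from rig import arm
cal={n:arm.get_calibration(n) for n in("scene","top")}
def proj(n,P):
    c=cal[n];T=np.linalg.inv(c["cam_to_world"]);P=np.atleast_2d(P)
    q=P@T[:3,:3].T+T[:3,3];s=q[:,:2]/q[:,2:];r2=(s**2).sum(1,keepdims=True)
    s=s*(1+c["k1"]*r2);K=c["intrinsics"];return s*[K[0,0],K[1,1]]+K[:2,2]
def up(c,x0,y0,k): return np.array([x0,y0])+(np.array(c,float)+.5)/k-.5
def frame(x,y,a): return np.array([[np.cos(a),-np.sin(a)],[np.sin(a),np.cos(a)]]),np.array([x,y])
def W(p,P):
    R,t=frame(*p);P=np.atleast_2d(np.array(P,float));return np.c_[P[:,:2]@R.T+t,P[:,2]]
E
cat > fit.py <<'E'
from h import *
T=[(-31,1,'l',165,220),(-49,1,'l',72,222),(-31,1,'u',181,120),(-49,1,'u',80,120),
(31,1,'l',487,202),(49,1,'l',582,203),(31,1,'u',492,98),(49,1,'u',600,98),
(31,-1,'l',495,235),(49,-1,'l',580,230),(31,-1,'u',518,312),(49,-1,'u',625,300),
(-49,-1,'l',85,255),(-31,-1,'l',165,253),(-49,-1,'u',100,328),(-31,-1,'u',200,325)]
S=[(-49,-1,'u',430,45),(-31,-1,'u',365,140),(-49,-1,'l',535,150),(-31,-1,'l',475,237),
(-49,1,'u',645,135),(-31,1,'u',600,235),(-49,1,'l',575,175),(-31,1,'l',525,245)]
mt=up([t[3:] for t in T],425,180,12);ms=up([t[3:] for t in S],215,295,13)
E1=up([(38,120),(455,100)],390,160,5);E2=up([(55,327),(475,304)],390,160,5)
def pts(L,l,u): 
    o=[]
    for x,s,k,_,_ in L:
        y=l if k=='l' else u; o.append([x/1e3,s*y,.0568+y])
    return o
def dist(p,yy,m):
    A=proj("top",W(p,[[-.1,yy,.008],[.08,yy,.008]]));d=A[1]-A[0];d/=np.linalg.norm(d)
    return (m-A[0])@[-d[1],d[0]]
def f(v,full=False):
    p=v[:3];a=proj("top",W(p,pts(T,v[3],v[4])))-mt-v[5:7];b=proj("scene",W(p,pts(S,v[3],v[4])))-ms-v[7:9]
    r=np.r_[a.ravel(),b.ravel(),dist(p,.05,E1+v[5:7]),dist(p,-.05,E2+v[5:7]),v[5:9]*3]
    return (a,b,r) if full else r
r=least_squares(f,[.42,-.2,-np.pi/2,.005,.018,0,0,0,0],loss='soft_l1',x_scale=[.01,.01,.1,.01,.01,1,1,1,1])
print("reader",r.x.round(4),np.degrees(r.x[2]));a,b,q=f(r.x,True);print(a.round(1).tolist(),b.round(1).tolist(),q[-8:].round(2))
rd=r.x
# barrel
mb=up([(160,143),(122,270),(668,302),(632,432)],280,215,10)
B=[[-.06,.015,.045],[-.06,-.015,.045],[.06,.015,.045],[.06,-.015,.045]]
g=lambda v:(proj("top",W(v,B))-mb).ravel()
r=least_squares(g,[.35,.1,-np.pi/2],x_scale=[.01,.01,.1]);print("barrel",r.x,np.degrees(r.x[2]),r.fun.round(1))
bl=r.x
np.save("fit.npy",np.array([rd[:3],bl]))
im={n:cv2.imread(f"pics/{n}0.png") for n in cal}
def draw(n,P,col,k,o):
    P=(proj(n,P)-o+.5)*k-.5; return cv2.polylines(big,[np.round(P).astype(int)],False,col,1)
th=np.linspace(0,2*np.pi,40);
for n,o1,o2 in(("top",(285,215),(420,165)),("scene",(240,190),(205,290))):
    for lab,o in(("b",o1),("r",o2)):
        k=10;big=cv2.resize(im[n][o[1]:o[1]+50,o[0]:o[0]+75],None,fx=k,fy=k,interpolation=cv2.INTER_CUBIC)
        if lab=="b":
            for x in(-.06,.06):draw(n,W(bl,np.c_[x+0*th,.015*np.cos(th),.045+.015*np.sin(th)]),(0,255,0),k,o)
        else:
            for x in(-49,-31,31,49):
                for s in(1,-1):draw(n,W(rd[:3],[[x/1e3,s*rd[3],.0568+rd[3]],[x/1e3,s*rd[4],.0568+rd[4]]]),(0,255,0),k,o)
        cv2.imwrite(f"pics/ov_{n}_{lab}.png",big)
a=np.vstack([np.hstack([cv2.resize(cv2.imread(f"pics/ov_{n}_{l}.png"),(400,267)) for l in "br"]) for n in("top","scene")])
cv2.imwrite("pics/ov.png",a)
E
python3 fit.py
```

```text
reader [ 0.5736 -0.2241 -1.4946  0.0033  0.0187  0.11   -0.0108  0.0397 -0.0973] -85.63159642058105
[[-0.1, -0.2], [-0.1, -0.0], [0.1, 0.2], [0.6, 0.6], [-0.1, -0.1], [-0.4, -0.5], [1.3, 0.7], [0.0, 0.4], [-0.5, 0.1], [0.1, 0.1], [0.9, -0.5], [-0.2, 0.1], [-0.9, 0.1], [0.2, -0.1], [0.5, 0.0], [0.1, -0.2]] [[0.0, -0.1], [0.1, -0.3], [-0.0, -0.2], [-0.2, 0.3], [1.5, -0.2], [0.3, -0.6], [0.0, -0.9], [-0.9, 0.9]] [ 0.62  0.5  -0.12 -0.15  0.33 -0.03  0.12 -0.29]
barrel [ 0.46737003  0.0723383  -1.84936382] -105.96074152172541 [-0.2 -0.2 -0.5  0.   0.5  0.1  0.2  0.1]
```

View pics/ov.png

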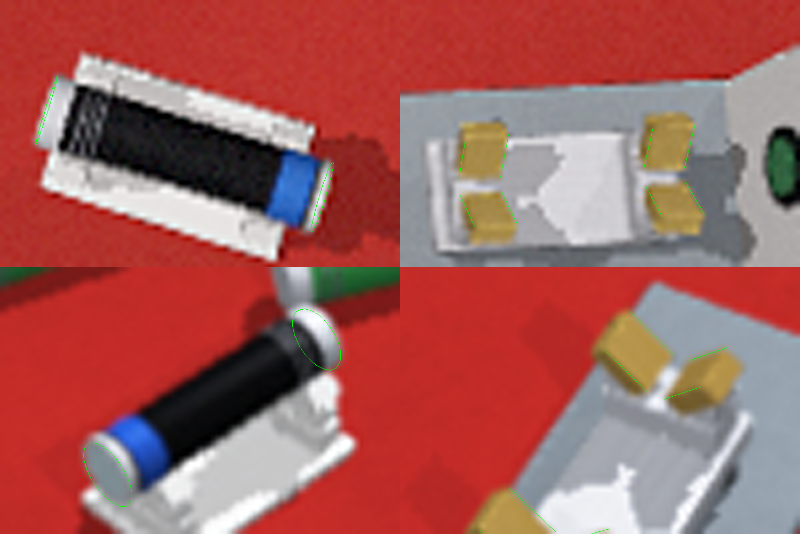

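Both fits overlay well. The reader seat is at (0.5736,-0.2241) with yaw -85.6°, and the barrel at (0.4674,0.0723) with yaw -106°. Next I grasp and lift.

```bash
cat >> h.py <<'E'
def R(a):
    x=np.array([np.cos(a),np.sin(a),0]);z=np.array([0,0,-1.]);return np.c_[x,np.cross(z,x),z]
def snap(n,name,o=None,wh=None,k=1):
    im=arm.snapshot(n)[:,:,::-1]
    if o: im=cv2.resize(im[o[1]:o[1]+wh[1],o[0]:o[0]+wh[0]],None,fx=k,fy=k,interpolation=cv2.INTER_CUBIC)
    cv2.imwrite(f"pics/{name}.png",im)
E
python3 - <<'E'
from h import *
rd,bl=np.load("fit.npy")
for off in(0,np.pi):
    print([None if (q:=arm.solve_ik([p[0],p[1],z],R(p[2]+off))) is None else q if isinstance(q,str) else np.round(q,0) for p in(bl,rd) for z in(.15,.03 if p is bl else .05)])
E
```

```text
[array([   2.,   21.,  103.,   -0.,   56., -162.]), array([   2.,   33.,  109.,   -0.,   38., -162.]), array([-27.,  31.,  83.,  -0.,  66., 149.]), array([-27.,  38.,  88.,  -0.,  54., 149.])]
[array([  2.,  21., 103.,  -0.,  56.,  18.]), array([  2.,  33., 109.,  -0.,  38.,  18.]), array([-27.,  31.,  83.,  -0.,  66., -31.]), array([-27.,  38.,  88.,  -0.,  54., -31.])]
```

Offset π is clean for both poses.

Run:
```python
from h import *
rd,bl=np.load("fit.npy");A=R(bl[2]+np.pi)
arm.move_to([bl[0],bl[1],.13],A)
print(arm.current_t(),arm.current_force().round(2))
arm.move_l([bl[0],bl[1],.0265],feed=.1)
print(arm.current_t(),arm.current_force().round(2),arm.current_ee_pos().round(4))
snap("scene","grasp_s",(200,130),(160,120),5)
```

```text
2.0333 [0.34 0.3  0.37]
3.2167 [-0.11  0.59 -0.47] [0.4677 0.0724 0.0269]
```

View pics/grasp_s.png

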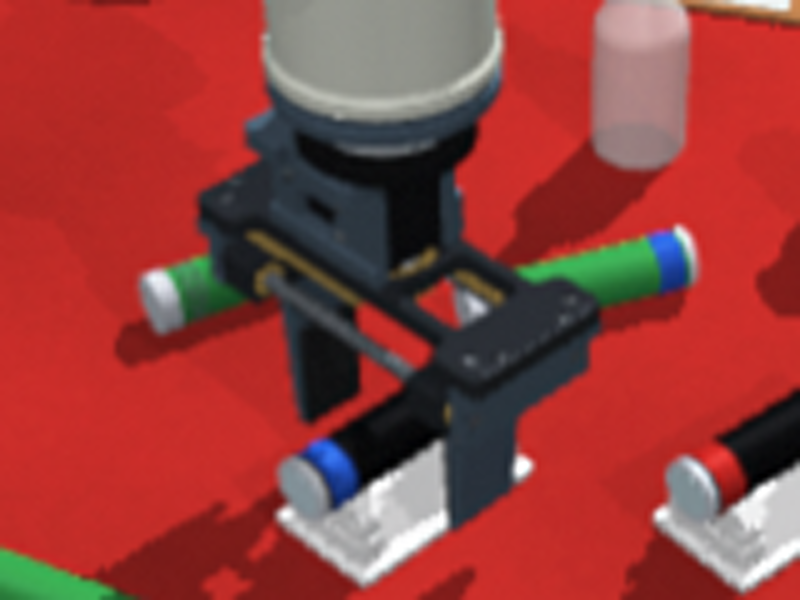

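The fingers straddle the barrel in the clear, with the glass end at crop (305,485). Grip and lift.

Run:
```python
from h import *
rd,bl=np.load("fit.npy")
f0=arm.current_force()
arm.grip(.024)
print(arm.current_t(),arm.current_width(),(arm.current_force()-f0).round(2))
arm.move_l([bl[0],bl[1],.14],feed=.12);arm.sleep(.2)
print(arm.current_t(),arm.current_width(),(arm.current_force()).round(2))
arm.move_to([rd[0],rd[1],.13],R(rd[2]+np.pi)); arm.sleep(.3)
print(arm.current_t(),arm.current_width(),arm.current_force().round(2),arm.current_ee_pos().round(4))
snap("scene","held_s",(180,190),(160,120),5);snap("top","held_t",(400,140),(120,90),6)
```

```text
4.2333 0.029124291105348428 [ 1.32 -0.61 -0.7 ]
5.5333 0.029613546046643565 [-1.18  0.27 -1.88]
7.0333 0.02937152550101822 [ 0.96 -0.69 -1.74] [ 0.5738 -0.2234  0.1302]
```

View pics/held_s.png

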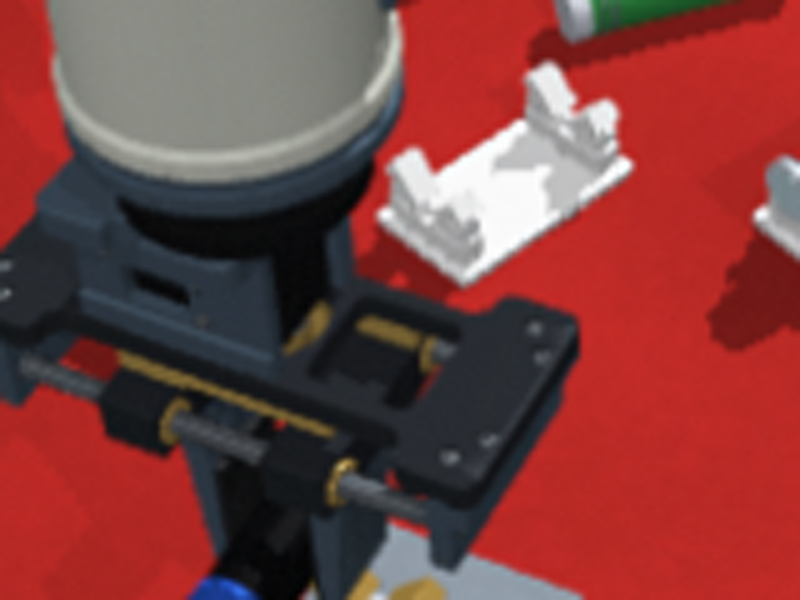

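View pics/held_t.png

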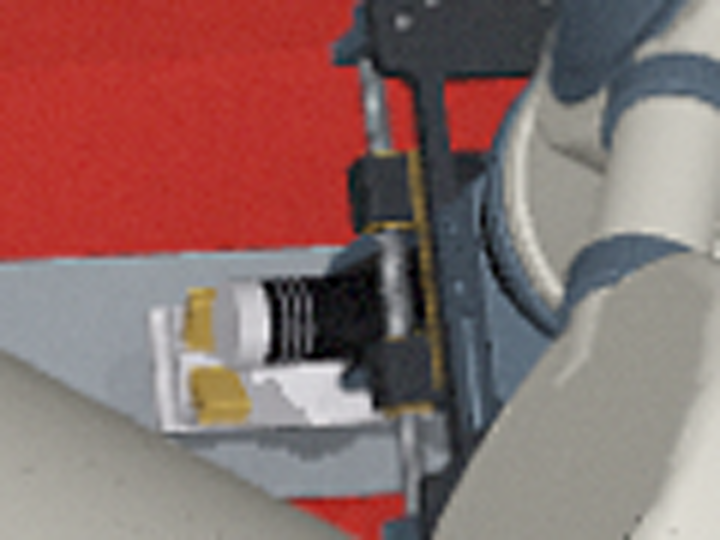

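Run:
```python
from h import *
rd,bl=np.load("fit.npy")
p=[.5738,-.2234,rd[2]];z=.1302+.0181
th=np.linspace(0,2*np.pi,60);P=W(p,np.c_[-.06+0*th,.015*np.cos(th),z+.015*np.sin(th)])
im=cv2.imread("pics/held_t.png");q=(proj("top",P)-[400,140]+.5)*6-.5
cv2.polylines(im,[q.round().astype(int)],True,(0,255,0),1)
cv2.imwrite("pics/held_ov.png",cv2.resize(im[250:450,130:400],None,fx=2.9,fy=2.9))
```

```text
(no output)
```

View pics/held_ov.png

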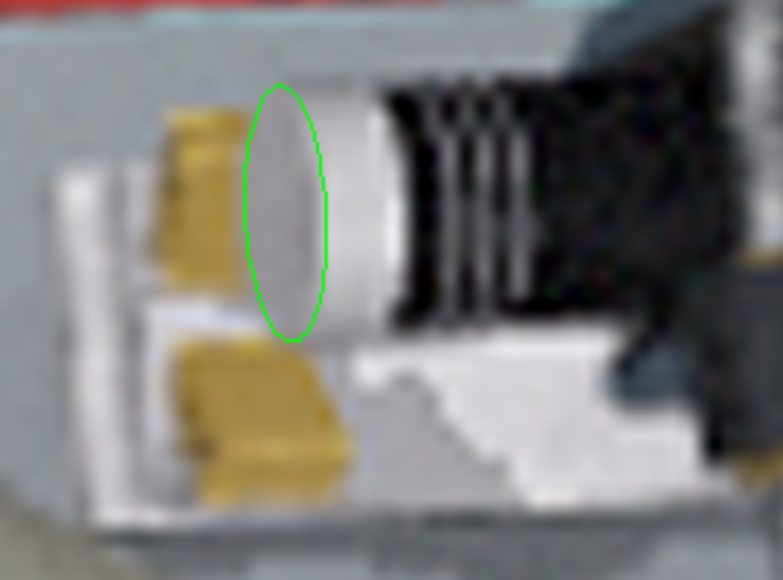

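The held barrel matches the prediction within about 1 mm. I'll lower it in steps, watching the force.

Run:
```python
from h import *
rd,bl=np.load("fit.npy")
arm.move_l([rd[0],rd[1],.066],R(rd[2]+np.pi),feed=.08)
arm.sleep(.2)
def F(): return np.mean([arm.current_force() if not arm.sleep(.02) else 0 for _ in range(6)],0)
f0=F();print(arm.current_t(),f0.round(2),arm.current_ee_pos().round(4))
z=.066
while z>.0565:
    z-=.0015;arm.move_l([rd[0],rd[1],z],feed=.03);f=F()-f0;print(round(z,4),arm.current_ee_pos().round(4),f.round(2))
    if f[2]>3 or np.hypot(*f[:2])>5:break
print(arm.current_t())
```

```text
8.3833 [-0.    0.17 -1.78] [ 0.5738 -0.2241  0.0663]
0.0645 [ 0.5736 -0.2241  0.0645] [-0.19 -0.33  0.11]
0.063 [ 0.5736 -0.2241  0.063 ] [-0.27  0.   -0.35]
0.0615 [ 0.5736 -0.2241  0.0615] [ 0.03 -0.09 -0.32]
0.06 [ 0.5737 -0.2241  0.06  ] [ 0.39 -0.1  -0.06]
0.0585 [ 0.574  -0.2242  0.0587] [1.95 0.26 4.9 ]
10.1333
```

Run:
```python
from h import *
rd,bl=np.load("fit.npy")
arm.grip(.05);arm.sleep(.2)
arm.move_l([rd[0],rd[1],.125],feed=.12)
arm.grip(0.0)
print(arm.current_t(),arm.current_width(),arm.current_force().round(2),arm.current_ee_pos().round(4))
snap("scene","rel_s",(180,280),(120,90),6);snap("top","rel_t",(400,150),(120,90),6)
```

```text
12.4083 0.0004830311840064204 [1.18 0.6  0.93] [ 0.5737 -0.2241  0.125 ]
```

View pics/rel_s.png

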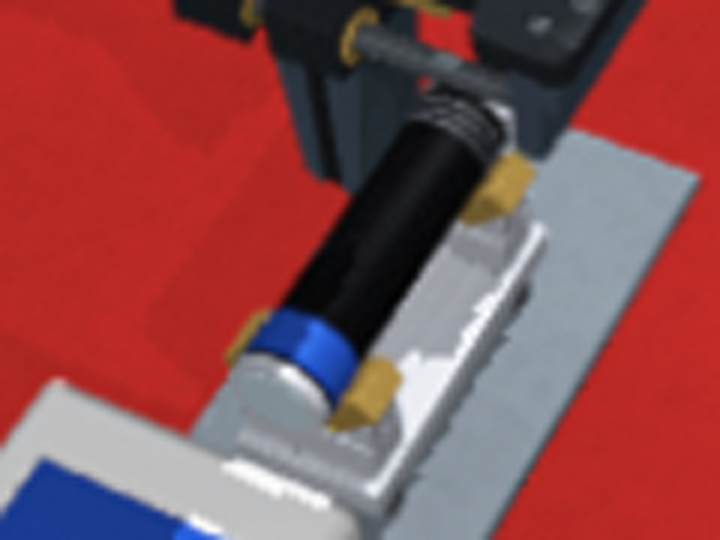

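View pics/rel_t.png

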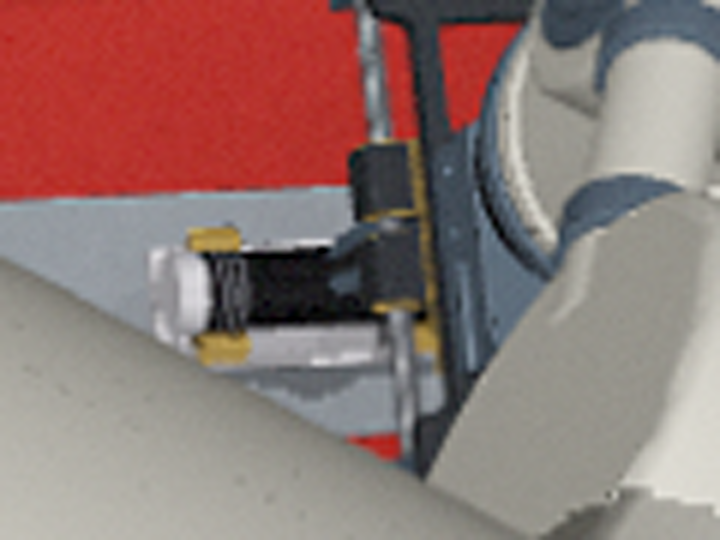

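```bash
cat > ov.py <<'E'
from h import *
import sys
rd,bl=np.load("fit.npy")
def ov(n,name,o,k,z,out,tcp=None):
    th=np.linspace(0,2*np.pi,60);im=cv2.imread(f"pics/{name}.png")
    for x in(-.06,.06):
        q=(proj(n,W(rd,np.c_[x+0*th,.015*np.cos(th),z+.015*np.sin(th)]))-o+.5)*k-.5
        cv2.polylines(im,[q.round().astype(int)],True,(0,255,0),1)
    if tcp is not None:
        q=(proj(n,tcp)[0]-o+.5)*k-.5;cv2.circle(im,tuple(int(v) for v in q.round()),4,(255,0,255),-1)
    cv2.imwrite(f"pics/{out}.png",im)
E
python3 - <<'E'
from ov import *
ov("scene","rel_s",(180,280),6,.078,"o1",[.5737,-.2241,.125]);ov("top","rel_t",(400,150),6,.078,"o2")
a=cv2.imread("pics/o1.png");b=cv2.imread("pics/o2.png")[180:400,100:450]
cv2.imwrite("pics/o1.png",cv2.resize(a[50:470,180:600],(560,560)));cv2.imwrite("pics/o2.png",cv2.resize(b,None,fx=2.2,fy=2.2))
E
```

```text
(no output)
```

View pics/o1.png

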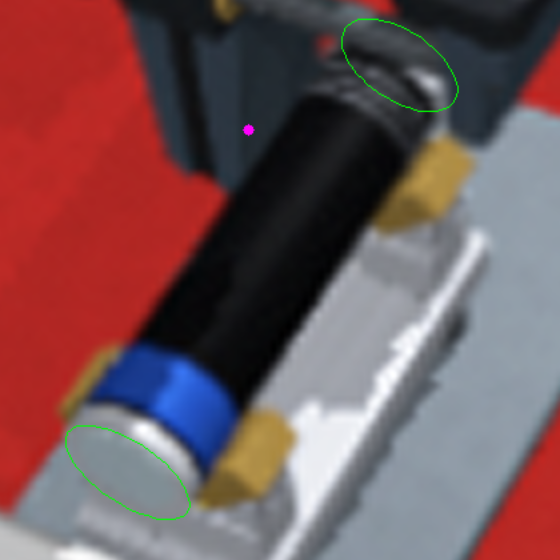

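View pics/o2.png

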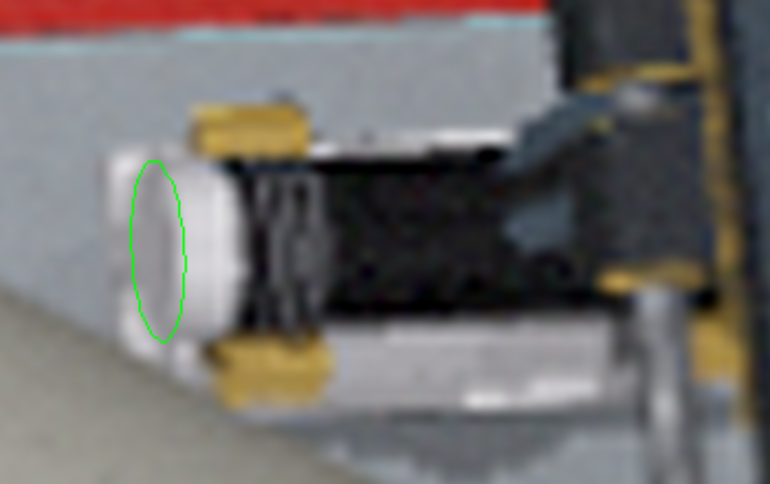

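The barrel sits in both saddles with its glass end towards the window, within about 1–1.5 mm of centre along the V. The fingers are closed and the tip is over the middle. I'll press down now.

```bash
cat > press.py <<'E'
from h import *
rd,bl=np.load("fit.npy")
def F(): return np.mean([arm.current_force() if not arm.sleep(.02) else 0 for _ in range(8)],0)
arm.move_l([rd[0],rd[1],.097],feed=.08);arm.sleep(.2);f0=F()
print(arm.current_t(),f0.round(2),arm.current_ee_pos().round(4))
z=.097
while z>.0865:
    z-=.001;arm.move_l([rd[0],rd[1],z],feed=.02);f=F()-f0;p=arm.current_ee_pos();print(round(z,4),p.round(4),f.round(2))
    if f[2]>9 or np.hypot(*f[:2])>5:break
print(arm.current_t())
E
python3 press.py
```

```text
13.3417 [-0.12 -0.02  0.15] [ 0.5738 -0.2241  0.0973]
0.096 [ 0.5736 -0.2241  0.096 ] [ 0.33 -0.12 -0.18]
0.095 [ 0.5737 -0.2241  0.095 ] [ 0.12  0.15 -0.19]
0.094 [ 0.5736 -0.2241  0.094 ] [-0.1  -0.04 -0.28]
0.093 [ 0.5738 -0.2241  0.0931] [0.26 0.02 1.97]
0.092 [ 0.5737 -0.2241  0.0921] [ 0.2  -0.21  2.88]
0.091 [ 0.5737 -0.2241  0.0911] [ 0.97 -0.18  4.12]
0.09 [ 0.5737 -0.2241  0.0901] [ 0.96 -0.41  5.  ]
0.089 [ 0.5737 -0.2241  0.0891] [ 0.82 -0.4   5.64]
0.088 [ 0.5737 -0.2241  0.0882] [ 0.6  -0.31  6.95]
0.087 [ 0.5738 -0.2241  0.0873] [-0.   -0.27  7.77]
0.086 [ 0.5738 -0.2241  0.0863] [-0.1   0.18  8.85]
17.5583
```

The force rises about 1 N/mm as expected. At TCP z 0.0863 the sink is about 6.8 mm by position and 6.9 mm by force. One check picture before handing in.

Run:
```python
from ov import *
snap("scene","fin_s",(180,280),(120,90),6);snap("top","fin_t",(400,150),(120,90),6)
print(arm.current_force().round(2),arm.current_ee_pos().round(4),arm.current_t())
ov("scene","fin_s",(180,280),6,.071,"o3",[.5738,-.2241,.0863]);ov("top","fin_t",(400,150),6,.071,"o4")
a=cv2.imread("pics/o3.png");b=cv2.imread("pics/o4.png")
cv2.imwrite("pics/o5.png",np.hstack([cv2.resize(a,(400,300)),cv2.resize(b,(400,300))]))
```

```text
[ 0.02 -0.4   8.24] [ 0.5738 -0.2241  0.0863] 17.6583
```

View pics/o3.png

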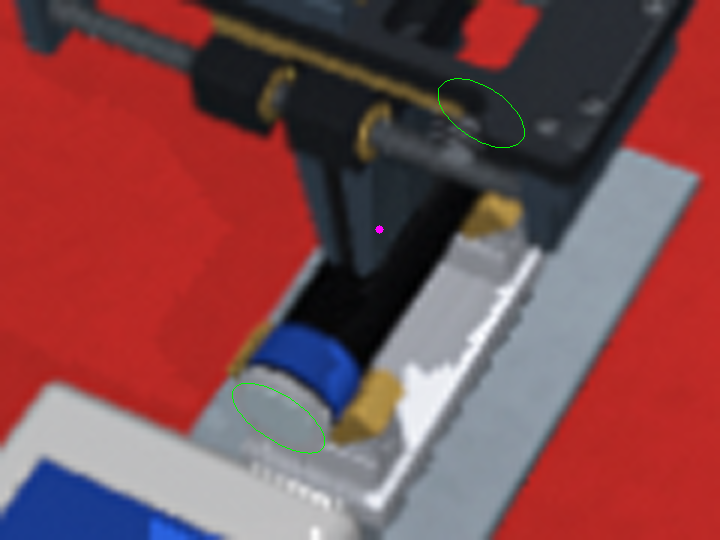

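View pics/o4.png

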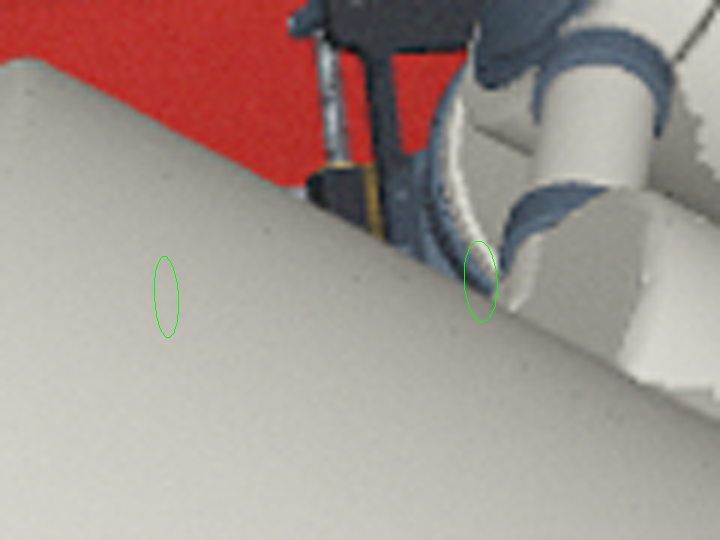

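```bash
python3 -c "
from rig import arm
print(arm.sign_off())"
```

```text
the job is handed in; nothing more can be done
None
```

I moved the blue-ringed barrel into the V-cradle, glass end towards the reader's window. It is still being pressed down with the closed fingertips on its middle, and I handed the job in at about 17.7 s.

- **Sink:** about 6.8 mm by position. By force it is about 6.9 mm from the 8.9 N averaged push; a single later reading of 8.2 N gives about 6.3 mm. The force was still rising at about 1 N/mm, so the springs are not bottomed.
- **Bearing on both faces:** after I let go, the pictures showed the barrel lying in both saddles. Sideways force while pressing stayed at or below about 1 N.
- **Centring along the V:** the pictures suggest the barrel sits up to about 1–1.5 mm short of the exact middle, away from the window. That is within the camera calibration error, so I left it.
- **Not checked:** in the last top picture the arm hid the cradle, so only the scene camera confirmed the final pose. It showed the glass end within about a pixel of where it should be.
- **Other objects:** the arm was not sent near the red-ringed barrel or the other things, but I took no final picture of the whole table to confirm they are untouched.

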